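# Roll the idler roller onto the index line

### The arm

A 6-joint arm with a two-finger parallel gripper is mounted at the origin on a cart in front of the work surface, level with it; the furniture and walls round the work are solid. World frame = base frame: x ahead of the robot, y to its left, z up, the work surface at z = 0. Lengths are in m, angles in degrees, forces in N, time in s.
With the tool pointing down it reaches from about 0.325 to 0.9 m from the base axis. Payload 6.1 kg.
Tool frame: the origin (TCP) lies at the very end of the fingers, on their centre line; the grasp point (between the pads) lies 19 mm behind it; z points along the fingers, y is the direction in which the jaws open and shut (so a half turn about z gives the same grasp; the last joint's range is limited). The gripper opens to 87 mm and grips with 3 to 60 N. Pads are 19 mm wide; open, the fingers measure 117 mm over their backs; the gripper's body (75 mm by 190 mm) begins 51 mm behind the grasp point.
Start: joints at [-81.079, 12.628, 87.462, -0, 79.91, -7.225], TCP at [0.174, -0.6, 0.223] pointing down, gripper open.
Joint ranges: [-170.65, 170.65], [-52.31, 119.04], [5.05, 147.46], [-71.25, 251.25], [11.57, 151.72], [-153.62, 153.62]. Speed limits (degrees/s): [147.25, 147.25, 172.46, 180, 180, 180].

### API

Orientations are given as [roll, pitch, yaw] about the fixed x, y, z axes, in that order (R = Rz(yaw) Ry(pitch) Rx(roll)).
In Python, from workcell import bot gives the robot as it stands. The module is installed in compiled form; this text tells all that it offers.
- The arm moves only by the shell command python3 -m pendant 'ROWS' [OPENING] [FORCE]. ROWS is JSON, one flat list of numbers, 6 for each row, row after row: the shift along the tool's x, y, z in m, then the turn, a rotation vector about the tool's x, y, z in rad. A call has exactly 5 rows; each row shifts and turns the commanded pose from where the row before left it, along the tool's axes as they then stand; what a row does not reach is not made up. A row lasts 1/10 s, in which the tool goes at most 50 mm and 8.59 degrees, less where a joint would pass 70% of its speed; a pose out of reach is approached as far as the arm can. A call is refused whole if a number of a shift passes 0.05 or a number of a turn 0.15, either way. A call with a gripper value outside its range is refused whole. OPENING is the opening, from 0 (shut) to 1 (fully open), set as the call begins (- or left out, the last holds). The fingers move at their own pace and stop on an object; FORCE is the grip in N (left out, the last holds). Time passes only in rows, so rows that do not move let the fingers close, or fill a call up. It gives the time, the measured TCP pose, the force and the opening at its end, in the units of the state.
- bot.sense(): the state, without advancing time (a new reading comes with each control period).
- bot.camera(name): name is "scene" or "top"; returns a dict with "img" (420x560x3 uint8, red, green, blue), "depth" (420x560 float32, m along the optical axis (not along the pixel's ray), 0 where there is no reading), "fx", "fy", "cx", "cy" (pixels), "world_from_camera" (4x4, takes a point from camera to world coordinates). Camera axes: x right, y down, z forward; pixel columns grow to the right and rows downward; lengths in m; the calibration is good to about 2 mm. A picture is of the moment at which its call begins.
- bot.close_job(): hands the job in, once; it reports no verdict.
Trained networks look in a picture, given as the dict that the camera call returned (one of the last four; its "shot" number tells which), for a name from the list of things; names that differ only in an ending like _2 or _b are one class to them, and where a whole thing is asked for, a point or a joint stands for the part that bears it (a point fixed in the world has none). Each returns a list of dicts, best first, with "conf" (0 to 1); they miss things now and then, are a little off and sometimes report something else, mostly with a low value. They report only what shows in the picture. A call takes as long as a camera call.
- bot.outline_of(picture, thing): "region" (420x560 bool, what is visible of it) and "xy" ([column, row] in pixels, amid what is visible of it).
The state is a dict: "clock": time; "joint_positions": joint angles; "dq": joint speeds; "joint_torque": joint torques, N m; "ee_pos": TCP position; "eef_rot": TCP orientation; "wrist_force": force on the tool from outside, world axes, zero at the start; "torque": the same for the moment, N m; "width": opening from 0.0 (shut) to 1.0 (fully open).
Only numpy, scipy, OpenCV 4.12 (cv2) and the standard library are available. Lean on these libraries where they do the work, as an engineer would, in place of code of your own. Each camera call takes 0.05 s, during which the arm holds its last target.

### The job

Roll the metal roller along the rubber mat to the white index line, so that it comes to rest over the line, squarely in line with the two steel pointers, and leave it there. Roll it only by pushing on its top with the fingertips: do not push it from low down, grip it or lift it. Leave the other things where they are.

Things in the scene. Friction and masses are not known exactly. Their poses are not given: they have to be found in the camera images.
- roller: loose aluminium cylinder, 50 mm in diameter, 130 mm long, about 0.5 kg, with steel spindle stubs (12 mm thick) 16 mm out at either end. Origin: mid length, on its axis (its top is 25 mm above). x: the roller's axis, level; y and z turn as it rolls (z up at the start). It travels half as far as a fingertip that pushes its top without slipping, so it takes several short strokes.
- index: index gauge, fixed: a white line 190 x 3 mm across the mat, with a low steel pointer block (20 x 22 mm, top 14 mm above the bench) at either end, 117 mm from the line's middle. Origin: middle of the line, at bench-top height. x runs along the line; y, level, along the mat's length. The roller starts parallel to the line, 75 to 105 mm away towards +y or -y.
- mat: black rubber mat, fixed on the bench: 260 x 380 mm, 4 mm thick. Origin: its centre, at bench-top height; y runs along its length, the way to roll; x along the line; z up. The mat brakes the roller: moving at a few cm/s when let go, it stops within a few millimetres.
- bush: bystander: a small dark turned steel ring, 28 mm in diameter and 16 mm high, near one end of the mat. Origin: centre of its underside.
- bolt: bystander: a hexagon-headed steel bolt, 59 mm long, 19 mm over the head, lying near the other end of the mat. Origin: centre of its underside.
- brush: bystander: a dusting brush with a red handle, 182 mm long, lying lengthwise to the right of the mat. Origin: centre of its underside.
- punch: bystander: a turned steel punch standing upright on its wider foot, 40 mm in diameter and 64 mm high, to the left of the mat. Origin: centre of its underside.

How it is judged (in metres and radians):
On the way:
1. the roller has rolled through a quarter turn or more (at least 1.3 rad) (angle between roller's own z axis and vertical above 1.3 rad), for 0.1 s.
At the end, for the whole second after the job is handed in: The roller lies at rest on the mat, its axis within 8 mm of the index line and within 0.14 rad (8 degrees) of parallel to it, its middle within 20 mm of the line's middle along the line (y of roller in the frame of index between -0.008 and 0.008 m and x of roller in the frame of index between -0.02 and 0.02 m and angle between the x axis of roller and the x axis of index, either way round below 0.14 rad and height (world z) of roller between 0.026 and 0.032 m and linear speed of roller below 0.01 m/s and angular speed of roller below 0.3 rad/s); the robot touches nothing.
It fails at once if the roller is lifted more than 8 mm (height (world z) of roller above 0.037 m).
It fails at once if the roller is pushed or gripped from the side (touched with the grasp point between the finger pads lower than the roller's top, that is with the tips about 19 mm or more below its top) (height (world z) of the grasp point below 0.054 m and contact force between any of the fingers, the arm and roller above 1 N).
It fails at once if a bystander is moved more than 15 mm (distance of any of bush, bolt, brush, punch from where it was at the start of the episode above 0.015 m).
It also fails if it takes over 58 s, if anything falls off the work surface, if the arm or the gripper's body presses on something with over 40 N, if the wrist force passes 120 N, or if a joint passes its speed limit or range.

## Working session

There is one attempt and no reset: what is moved stays moved. The work goes in short steps, Python scripts to look and compute and a shell command to move; the robot and the scene stay as the last step left them, time stands still between calls to the robot, and variables do not carry over. Pictures are saved under pics/ and viewed, and the job is handed in when it is done.

```bash
mkdir -p pics; cat > h.py <<'E'
import numpy as np, cv2
from workcell import bot
def pts(p,mask):
    v,u=np.nonzero(mask&(p["depth"]>0)); d=p["depth"][v,u]
    c=np.stack([(u-p["cx"])/p["fx"]*d,(v-p["cy"])/p["fy"]*d,d,np.ones_like(d)])
    return (p["world_from_camera"]@c)[:3].T
def save(p,n): cv2.imwrite("pics/"+n,p["img"][:,:,::-1])
E
python3 - <<'E'
from h import *
np.set_printoptions(precision=4,suppress=True)
for n in("top","scene"):
    p=bot.camera(n); save(p,n+"1.png")
    for t in("roller","index","mat","bush","bolt","brush","punch"):
        for r in bot.outline_of(p,t)[:2]:
            q=pts(p,r["region"])
            if len(q): 
                print(n,t,round(r["conf"],2),r["xy"],len(q),q.min(0),q.max(0),np.median(q,0))
s=bot.sense();print({k:s[k] for k in("clock","ee_pos","eef_rot","wrist_force","width")})
E
```

```text
top roller 0.78 [286.1, 209.2] 986 [ 0.4678 -0.0567  0.0026] [0.6245 0.0092 0.0618] [ 0.5443 -0.0231  0.0495]
top index 0.53 [324.7, 245.4] 108 [ 0.4366 -0.1423  0.0051] [ 0.6844 -0.085   0.021 ] [ 0.4538 -0.1257  0.0137]
top mat 0.38 [405.8, 172.5] 644 [ 0.5337 -0.3589 -0.0079] [ 0.7165 -0.3188  0.0709] [ 0.6478 -0.3409  0.0175]
top bolt 0.65 [355.2, 217.0] 49 [ 0.5126 -0.2218  0.0036] [ 0.566  -0.2109  0.026 ] [ 0.5332 -0.2155  0.0163]
top brush 0.84 [403.3, 171.6] 609 [ 0.5357 -0.3621 -0.007 ] [ 0.718  -0.3208  0.0709] [ 0.6521 -0.3406  0.0175]
top punch 0.79 [151.2, 211.4] 205 [ 0.5158  0.3159 -0.0001] [0.5534 0.3552 0.0687] [0.5324 0.3306 0.0246]
scene roller 0.91 [287.8, 218.2] 951 [ 0.4677 -0.0899  0.0036] [0.6492 0.0127 0.058 ] [ 0.539  -0.0105  0.0443]
scene index 0.64 [338.7, 212.2] 89 [ 0.4355 -0.157   0.0021] [ 0.6869 -0.0786  0.0179] [ 0.4522 -0.1224  0.0139]
scene mat 0.89 [293.0, 228.3] 7395 [ 0.3972 -0.2941 -0.0127] [0.7217 0.1421 0.0552] [ 0.5383 -0.0157  0.0046]
scene bush 0.61 [256.4, 238.0] 106 [0.5508 0.0739 0.0026] [0.5789 0.1013 0.023 ] [0.563  0.0895 0.0168]
scene bolt 0.61 [328.7, 187.4] 69 [ 0.5129 -0.2373  0.0017] [ 0.5719 -0.2062  0.0228] [ 0.5384 -0.2137  0.0141]
scene brush 0.65 [322.6, 158.4] 362 [ 0.5349 -0.3873 -0.0036] [ 0.7254 -0.3194  0.0255] [ 0.6328 -0.3382  0.0165]
scene punch 0.56 [190.9, 311.2] 380 [0.5162 0.3174 0.0014] [0.5527 0.357  0.0673] [0.529  0.3427 0.0267]
{'clock': 0.8, 'ee_pos': array([ 0.1738, -0.6004,  0.2226]), 'eef_rot': array([179.9961,  -0.0005,  16.1446]), 'wrist_force': array([-0.5935,  0.1597, -0.3623]), 'width': 0.9982325787381042}
```

View pics/top1.png

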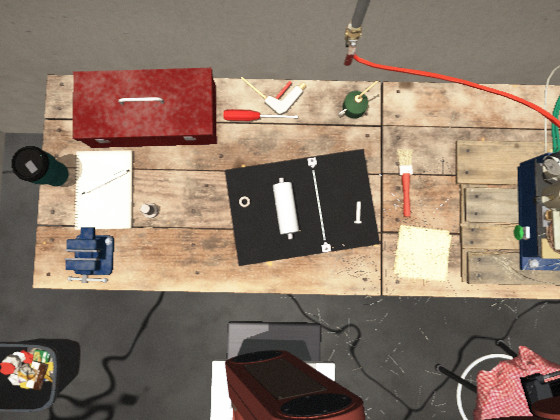

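View pics/scene1.png

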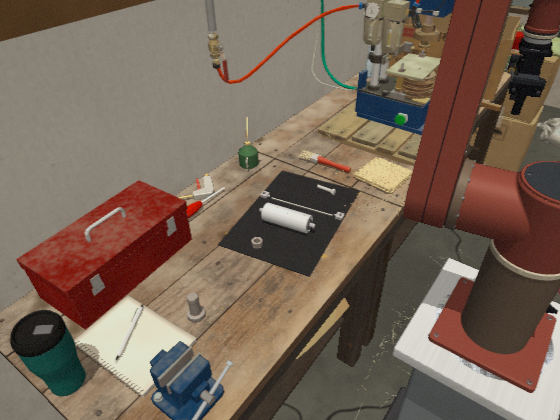

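```bash
cat > m.py <<'E'
from h import *
np.set_printoptions(precision=4,suppress=True)
def meas(p):
    out={}
    r=bot.outline_of(p,"roller")
    if r:
        q=pts(p,r[0]["region"])
        t=q[(q[:,2]>.03)&(q[:,2]<.065)]   # barrel
        from scipy.optimize import least_squares
        # fit cylinder radius 25, axis at z=.029, line in xy: y=a+b*(x-.54)
        f=lambda k:np.hypot((t[:,1]-k[0]-k[1]*(t[:,0]-xm))/np.sqrt(1+k[1]**2),t[:,2]-k[2])-.025
        xm=t[:,0].mean()
        s=least_squares(f,[np.median(t[:,1]),0,.029],loss="soft_l1",f_scale=.002)
        e=np.percentile(t[np.abs(f(s.x))<.005][:,0],[1,99])
        big=t[(t[:,2]>.045)]; e2=[big[:,0].min(),big[:,0].max()]
        print("roller conf",r[0]["conf"],"y@x",s.x[0],xm,"slope",s.x[1],"zc",s.x[2],"x ext",e,e2)
    # white line / pointers
    m=np.ones(p["depth"].shape,bool); q=pts(p,m); v,u=np.nonzero(m&(p["depth"]>0)); c=p["img"][v,u].astype(int)
    w=(c.min(1)>130)&(q[:,0]>.44)&(q[:,0]<.69)&(abs(q[:,1]+.11)<.08)&(q[:,2]<.03)
    for a,b in((.43,.467),(.467,.66),(.66,.70)):
        k=w&(q[:,0]>a)&(q[:,0]<b)
        if k.sum()>2: print("white x",a,b,k.sum(),q[k].mean(0),"fit",np.polyfit(q[k][:,0]-.56,q[k][:,1],1))
E
python3 - <<'E'
from m import *
for n in("top","scene"):
    p=bot.camera(n); print(n); meas(p)
    for r in bot.outline_of(p,"index")[:1]:
        q=pts(p,r["region"]); 
        for k in(q[:,0]<.47,q[:,0]>.66): print("ptr",k.sum(),q[k].min(0),q[k].max(0),q[k].mean(0))
    im=p["img"][130:290,200:420][:,:,::-1]; cv2.imwrite(f"pics/crop_{n}.png",cv2.resize(im,None,fx=3.6,fy=3.6,interpolation=cv2.INTER_NEAREST))
E
```

```text
top
roller conf 0.82 y@x -0.023656315954040007 0.5450633130583028 slope 0.17785872065014666 zc 0.028302157255846006 x ext [0.4826 0.6105] [np.float64(0.4799227975154567), np.float64(0.6128673529993465)]
white x 0.43 0.467 60 [ 0.4496 -0.1342  0.0131] fit [-0.0531 -0.14  ]
white x 0.467 0.66 181 [ 0.5588 -0.1091  0.004 ] fit [ 0.1366 -0.1089]
white x 0.66 0.7 74 [ 0.6744 -0.093   0.012 ] fit [-0.0564 -0.0865]
ptr 97 [ 0.4341 -0.1455 -0.0057] [ 0.4632 -0.1162  0.0214] [ 0.447  -0.1312  0.0109]
ptr 58 [ 0.6616 -0.1018  0.0032] [ 0.6843 -0.0826  0.0225] [ 0.6745 -0.092   0.0129]
scene
roller conf 0.63 y@x -0.02543383450974039 0.5405411586893727 slope 0.1836536781268369 zc 0.029045647235605203 x ext [0.4826 0.6086] [np.float64(0.48169492975585937), np.float64(0.612821626114223)]
white x 0.43 0.467 33 [ 0.4496 -0.1313  0.0142] fit [ 0.0329 -0.1277]
white x 0.467 0.66 57 [ 0.5587 -0.1085  0.0061] fit [ 0.1513 -0.1083]
white x 0.66 0.7 29 [ 0.6762 -0.0914  0.0141] fit [-0.0607 -0.0843]
ptr 42 [ 0.4365 -0.1411  0.0054] [ 0.4592 -0.1177  0.018 ] [ 0.4461 -0.1289  0.0133]
ptr 49 [ 0.6612 -0.1021  0.0042] [ 0.6876 -0.0791  0.02  ] [ 0.674  -0.0893  0.013 ]
```

```bash
python3 - <<'E'
from h import *
p=bot.camera("top"); im=p["img"].astype(int)
m=((im.max(2)<60)).astype(np.uint8)
m[:145]=0;m[270:]=0;m[:,:215]=0;m[:,390:]=0
m=cv2.morphologyEx(m,cv2.MORPH_OPEN,np.ones((3,3),np.uint8))
c=max(cv2.findContours(m,0,2)[0],key=cv2.contourArea)
b=cv2.boxPoints(cv2.minAreaRect(cv2.convexHull(c)))
T=p["world_from_camera"];W=[]
for u,v in b:
    d=T[:3,:3]@[(u-p["cx"])/p["fx"],(v-p["cy"])/p["fy"],1]; W.append(T[:3,3]+d*(.004-T[2,3])/d[2])
W=np.array(W);print(b.round(1).tolist(),W.round(4))
for i in range(4):
    e=W[(i+1)%4]-W[i];print(np.linalg.norm(e).round(4),np.degrees(np.arctan2(e[1],e[0])).round(2))
E
```

```text
[[224.3000030517578, 170.0], [309.79998779296875, 156.6999969482422], [324.6000061035156, 251.8000030517578], [239.10000610351562, 265.1000061035156]] [[ 0.6475  0.1412  0.004 ]
 [ 0.689  -0.088   0.004 ]
 [ 0.4347 -0.1313  0.004 ]
 [ 0.3946  0.094   0.004 ]]
0.2329 -79.73
0.258 -170.34
0.2288 100.09
0.2572 10.57
```

View pics/crop_top.png

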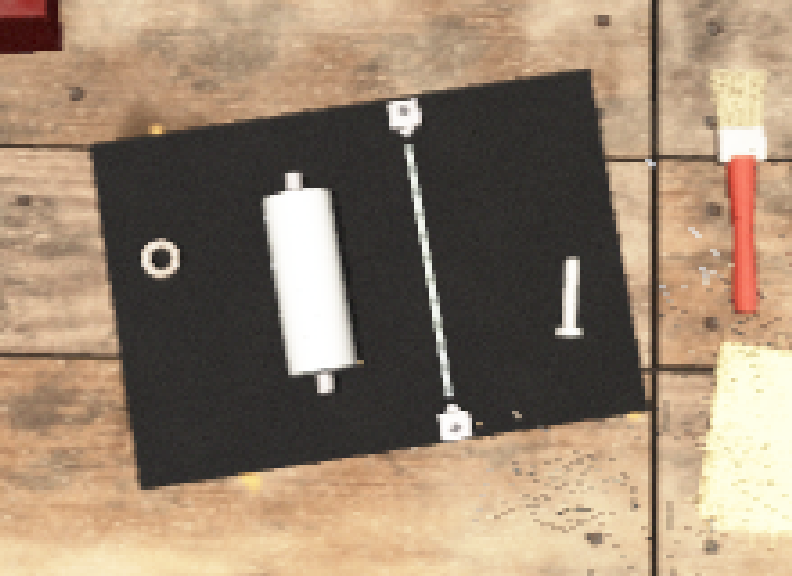

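```bash
python3 -m pendant '[0.035,-0.031,0.006,0,0,0, 0.035,-0.031,0.006,0,0,0, 0.035,-0.031,0.006,0,0,0, 0.035,-0.031,0.006,0,0,0, 0.035,-0.031,0.006,0,0,0]' 0.7; python3 -m pendant '[0.035,-0.031,0.006,0,0,0, 0.035,-0.031,0.006,0,0,0, 0.035,-0.031,0.006,0,0,0, 0.035,-0.031,0.006,0,0,0, 0.035,-0.031,0.006,0,0,0]'; python3 -m pendant '[0.035,-0.031,0.006,0,0,0, 0.035,-0.031,0.006,0,0,0, 0.035,-0.031,0.006,0,0,0, 0.035,-0.031,0.006,0,0,0, 0.028,-0.024,0.006,0,0,0]'; python3 -m pendant '[0,0,0,0,0,-0.146, 0,0,0,0,0,-0.146, 0,0,0,0,0,-0.146, 0,0,0,0,0,-0.146, 0,0,0,0,0,-0.146]'; python3 -m pendant '[0,0,0,0,0,-0.146, 0,0,0,0,0,-0.146, 0,0,0,0,0,-0.146, 0,0,0,0,0,-0.146, 0,0,0,0,0,-0.146]';python3 -m pendant '[0,0,0,0,0,0, 0,0,0,0,0,0, 0,0,0,0,0,0, 0,0,0,0,0,0, 0,0,0,0,0,0]'
```

```text
clock: 1.65
ee_pos: [0.2995, -0.4013, 0.1925]
eef_rot: [180.0, -0.0, 16.1]
wrist_force: [0.1, -0.6, 0.8]
width: 0.718
clock: 2.15
ee_pos: [0.4246, -0.2036, 0.1628]
eef_rot: [179.9, -0.0, 16.1]
wrist_force: [0.4, -0.9, -0.2]
width: 0.7
clock: 2.65
ee_pos: [0.5451, -0.0139, 0.1326]
eef_rot: [180.0, -0.1, 16.2]
wrist_force: [0.2, -0.2, 0.8]
width: 0.702
clock: 3.15
ee_pos: [0.5441, -0.0162, 0.1326]
eef_rot: [180.0, 0.0, 58.3]
wrist_force: [0.5, -0.3, 1.0]
width: 0.699
clock: 3.65
ee_pos: [0.5441, -0.0164, 0.1327]
eef_rot: [180.0, 0.0, 100.1]
wrist_force: [-0.2, -0.5, 0.0]
width: 0.702
clock: 4.15
ee_pos: [0.544, -0.0164, 0.1326]
eef_rot: [180.0, -0.0, 99.7]
wrist_force: [-0.1, 0.0, 0.2]
width: 0.701
```

```bash
python3 -m pendant '[0,0,0.02,0,0,0, 0,0,0.02,0,0,0, 0,0,0.02,0,0,0, 0,0,0.012,0,0,0, 0,0,0.002,0,0,0]'; python3 -m pendant '[0,0,0.001,0,0,0, 0,0,0.001,0,0,0, 0,0,0.001,0,0,0, 0,0,0,0,0,0, 0,0,0,0,0,0]'
python3 - <<'E'
from h import *
p=bot.camera("scene");save(p,"s2.png")
im=p["img"][100:310,180:420][:,:,::-1]; cv2.imwrite("pics/s2c.png",cv2.resize(im,None,fx=2.8,fy=2.8))
E
```

```text
clock: 4.65
ee_pos: [0.5426, -0.0161, 0.0568]
eef_rot: [-179.8, -0.1, 99.8]
wrist_force: [0.2, -0.0, -1.2]
width: 0.702
clock: 5.15
ee_pos: [0.5443, -0.0164, 0.056]
eef_rot: [180.0, 0.0, 99.8]
wrist_force: [-1.0, -0.4, 0.2]
width: 0.701
```

View pics/s2c.png

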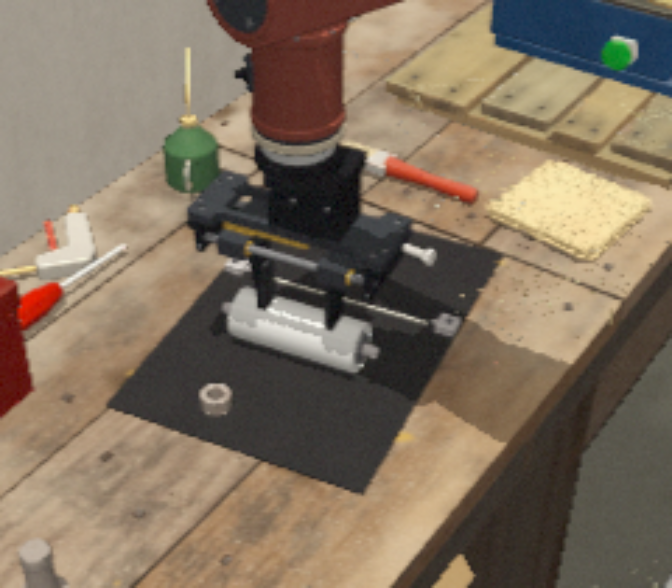

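The fingers stand over the barrel, both well inside its ends (crop about (265,290) and (335,310)), jaws parallel to its axis. Now I press lightly.

```bash
python3 -m pendant '[0,0,0.001,0,0,0, 0,0,0.001,0,0,0, 0,0,0.001,0,0,0, 0,0,0,0,0,0, 0,0,0,0,0,0]'
```

```text
clock: 5.7
ee_pos: [0.5444, -0.0168, 0.0541]
eef_rot: [180.0, 0.0, 99.8]
wrist_force: [-4.9, -0.9, 11.3]
width: 0.699
```

```bash
python3 -m pendant '[-0.004,0,0,0,0,0, -0.005,0,0,0,0,0, -0.005,0,0,0,0,0, -0.005,0,0,0,0,0, -0.005,0,0,0,0,0]'; python3 -m pendant '[-0.004,0,0,0,0,0, -0.002,0,0,0,0,0, 0,0,0,0,0,0, 0,0,-0.005,0,0,0, 0,0,-0.015,0,0,0]'
python3 - <<'E'
from m import *
for n in("top","scene"):
    p=bot.camera(n); print(n); meas(p);save(p,n+"3.png")
E
```

```text
clock: 6.2
ee_pos: [0.5486, -0.0406, 0.0541]
eef_rot: [180.0, 0.0, 99.8]
wrist_force: [-2.8, -0.5, 11.6]
width: 0.697
clock: 6.7
ee_pos: [0.5477, -0.0456, 0.0715]
eef_rot: [-179.8, -0.1, 99.8]
wrist_force: [-0.0, 1.6, -0.2]
width: 0.705
top
white x 0.43 0.467 36 [ 0.4501 -0.1394  0.0123] fit [-0.1042 -0.1508]
white x 0.66 0.7 78 [ 0.6746 -0.0912  0.0122] fit [ 0.3692 -0.1335]
scene
roller conf 0.83 y@x -0.04046033827271859 0.543553541979077 slope 0.17883949499914462 zc 0.028985964372188314 x ext [0.4858 0.6109] [np.float64(0.4837075450621574), np.float64(0.6123685347465949)]
white x 0.43 0.467 15 [ 0.4488 -0.1275  0.0151] fit [-0.3024 -0.1612]
white x 0.467 0.66 14 [ 0.5737 -0.0723  0.011 ] fit [ 0.1465 -0.0743]
white x 0.66 0.7 36 [ 0.6756 -0.0905  0.013 ] fit [ 0.0218 -0.093 ]
```

View pics/scene3.png

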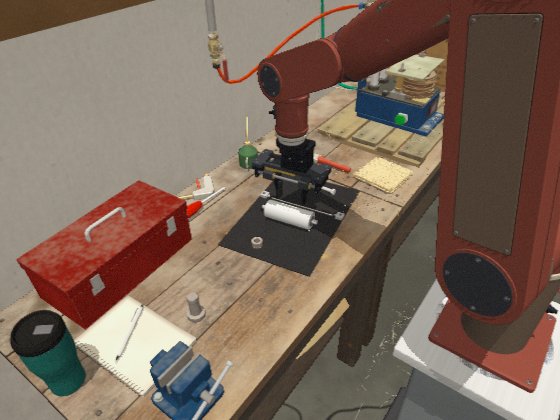

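```bash
for i in 1; do
python3 -m pendant '[0.015,0,0,0,0,0, 0,0,0.012,0,0,0, 0,0,0.006,0,0,0, 0,0,0.002,0,0,0, 0,0,0,0,0,0]'
python3 -m pendant '[-0.004,0,0,0,0,0, -0.005,0,0,0,0,0, -0.005,0,0,0,0,0, -0.005,0,0,0,0,0, -0.005,0,0,0,0,0]'; python3 -m pendant '[-0.004,0,0,0,0,0, -0.002,0,0,0,0,0, 0,0,0,0,0,0, 0,0,-0.005,0,0,0, 0,0,-0.015,0,0,0]'; done
python3 - <<'E'
from m import *
for n in("scene",):
    p=bot.camera(n); print(n); meas(p)
E
```

```text
clock: 7.4
ee_pos: [0.5461, -0.0316, 0.0539]
eef_rot: [-179.9, 0.0, 99.8]
wrist_force: [-9.7, -1.9, 19.9]
width: 0.699
clock: 7.9
ee_pos: [0.5503, -0.0556, 0.054]
eef_rot: [-179.9, 0.1, 99.8]
wrist_force: [-9.1, -1.4, 20.2]
width: 0.703
clock: 8.4
ee_pos: [0.5497, -0.0602, 0.0706]
eef_rot: [-179.8, -0.1, 99.8]
wrist_force: [-0.1, 0.2, -0.4]
width: 0.701
scene
roller conf 0.98 y@x -0.05646993600643963 0.5460653780091984 slope 0.17721764198858178 zc 0.028981417729911276 x ext [0.4885 0.6141] [np.float64(0.48800089446778583), np.float64(0.6168528862574301)]
white x 0.43 0.467 12 [ 0.4498 -0.1285  0.0149] fit [-0.526  -0.1864]
white x 0.467 0.66 52 [ 0.5308 -0.0404  0.0245] fit [-0.0802 -0.0427]
white x 0.66 0.7 35 [ 0.6753 -0.0899  0.0134] fit [-0.0429 -0.085 ]
```

```bash
for i in 1 2; do
python3 -m pendant '[0.015,0,0,0,0,0, 0,0,0.012,0,0,0, 0,0,0.006,0,0,0, 0,0,0.0015,0,0,0, 0,0,0,0,0,0]'
python3 -m pendant '[-0.004,0,0,0,0,0, -0.005,0,0,0,0,0, -0.005,0,0,0,0,0, -0.005,0,0,0,0,0, -0.005,0,0,0,0,0]'; python3 -m pendant '[-0.004,0,0,0,0,0, -0.002,0,0,0,0,0, 0,0,0,0,0,0, 0,0,-0.0045,0,0,0, 0,0,-0.015,0,0,0]'; done
python3 - <<'E'
from m import *
for n in("scene","top"):
    p=bot.camera(n); print(n); meas(p);save(p,n+"4.png")
E
```

```text
clock: 9.0
ee_pos: [0.5486, -0.0462, 0.0539]
eef_rot: [-179.9, 0.0, 99.8]
wrist_force: [-8.6, -1.4, 17.7]
width: 0.695
clock: 9.5
ee_pos: [0.5528, -0.0703, 0.054]
eef_rot: [-179.9, 0.0, 99.8]
wrist_force: [-7.9, -0.7, 17.2]
width: 0.703
clock: 10.0
ee_pos: [0.5521, -0.0749, 0.0703]
eef_rot: [-179.7, -0.1, 99.8]
wrist_force: [-0.4, 0.1, -1.0]
width: 0.697
clock: 10.5
ee_pos: [0.5513, -0.0609, 0.0538]
eef_rot: [-179.9, 0.0, 99.8]
wrist_force: [-6.8, -0.5, 17.0]
width: 0.701
clock: 11.0
ee_pos: [0.5555, -0.0851, 0.0541]
eef_rot: [-179.9, 0.1, 99.8]
wrist_force: [-6.9, -0.2, 17.1]
width: 0.703
clock: 11.5
ee_pos: [0.5546, -0.0896, 0.0702]
eef_rot: [-179.7, -0.1, 99.8]
wrist_force: [-0.2, 0.1, 0.2]
width: 0.698
scene
roller conf 0.93 y@x -0.08824984806004568 0.5509147179011481 slope 0.1898634472019367 zc 0.02902715362460526 x ext [0.4938 0.6197] [np.float64(0.4918484136123462), np.float64(0.6231168932094755)]
white x 0.43 0.467 9 [ 0.4486 -0.1282  0.0137] fit [-0.162  -0.1462]
white x 0.467 0.66 69 [ 0.5577 -0.0653  0.0254] fit [ 0.0896 -0.0651]
white x 0.66 0.7 35 [ 0.6744 -0.0908  0.0133] fit [ 0.225  -0.1165]
top
white x 0.43 0.467 39 [ 0.4504 -0.1317  0.0145] fit [-0.2574 -0.1599]
white x 0.467 0.66 3 [ 0.5018 -0.0741  0.0143] fit [ 0.4798 -0.0462]
white x 0.66 0.7 6 [ 0.6865 -0.0726  0.0058] fit [ 2.7346 -0.4186]
```

View pics/scene4.png

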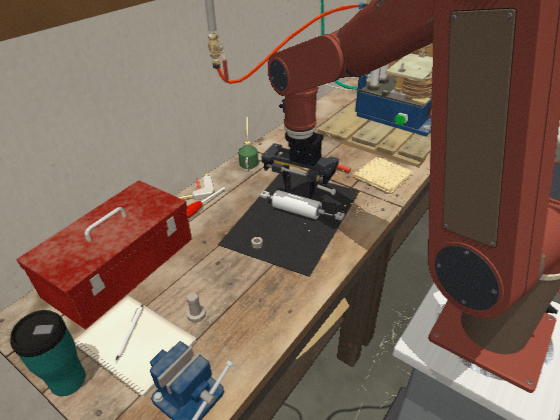

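```bash

python3 -m pendant '[0.010,0,0,0,0,0, 0,0,0.012,0,0,0, 0,0,0.006,0,0,0, 0,0,0.0015,0,0,0, 0,0,0,0,0,0]'
python3 -m pendant '[-0.004,0,0,0,0,0, -0.005,0,0,0,0,0, -0.005,0,0,0,0,0, -0.005,0,0,0,0,0, -0.005,0,0,0,0,0]'; python3 -m pendant '[-0.004,0,0,0,0,0, -0.002,0,0,0,0,0, 0,0,0,0,0,0, 0,0,-0.0045,0,0,0, 0,0,-0.015,0,0,0]'
python3 - <<'E'
from m import *
for n in("scene",):
    p=bot.camera(n); print(n); meas(p)
E
```

```text
clock: 12.2
ee_pos: [0.5546, -0.0811, 0.0541]
eef_rot: [-179.9, 0.1, 99.8]
wrist_force: [-7.6, -1.0, 16.7]
width: 0.7
clock: 12.7
ee_pos: [0.5588, -0.1049, 0.0541]
eef_rot: [-179.9, 0.0, 99.8]
wrist_force: [-7.3, -0.2, 16.2]
width: 0.702
clock: 13.2
ee_pos: [0.5582, -0.1093, 0.0705]
eef_rot: [-179.8, -0.1, 99.8]
wrist_force: [-0.2, -0.6, -1.1]
width: 0.701
scene
roller conf 0.81 y@x -0.10358692384529362 0.5554309515596049 slope 0.1830739891119894 zc 0.029018237726170255 x ext [0.4966 0.6234] [np.float64(0.4962206597156799), np.float64(0.6264559335439395)]
white x 0.43 0.467 7 [ 0.4511 -0.1295  0.0139] fit [-0.7498 -0.2112]
white x 0.467 0.66 81 [ 0.555  -0.0802  0.0263] fit [ 0.1564 -0.0794]
white x 0.66 0.7 37 [ 0.6747 -0.0921  0.0133] fit [ 0.5257 -0.1523]
```

```bash

python3 - <<'E'
from m import *
for n in("top","scene"):
    p=bot.camera(n); T=p["world_from_camera"]; im=cv2.imread(f"pics/{n}1.png").astype(int).min(2)
    v,u=np.mgrid[:420,:560]; d=np.stack([(u-p["cx"])/p["fx"],(v-p["cy"])/p["fy"],np.ones(u.shape)],-1)@T[:3,:3].T
    for z in(.004,.014):
        W=T[:3,3]+d*((z-T[2,3])/d[...,2])[...,None]
        a=W[...,0]*.9848+W[...,1]*.1736; b=-W[...,0]*.1736+W[...,1]*.9848  # along line, along +y mat
        if z==.004: k=(a>.45)&(a<.61)&(b>-.24)&(b<-.17)&(im>80)
        else: k=((abs(a-.53)>.10)&(abs(a-.53)<.135))&(b>-.24)&(b<-.17)&(im>110)
        w=im[k]-60.; 
        print(n,z,k.sum(),"b mean",np.average(b[k],weights=w),"std",b[k].std(),"fit",np.polyfit(a[k]-.53,b[k],1,w=w))
        if z==.014:
            for s in(a<.53,a>.53): kk=k&s; print("  ptr a,b",a[kk].mean(),b[kk].mean(),kk.sum(), a[kk].min(),a[kk].max())
x,y=.5554,-.1036; print("roller a,b",x*.9848+y*.1736,-x*.1736+y*.9848, "mid a", (.4966+.6234)/2*.9848-.103*.1736)
E
```

```text
top 0.004 167 b mean -0.2088577686532316 std 0.0021727227003320595 fit [ 0.0026 -0.2088]
top 0.014 265 b mean -0.20839812910628633 std 0.013686377879040961 fit [ 0.0001 -0.2087]
  ptr a,b 0.40730578079682855 -0.2070072289546716 170 0.3951020523141319 0.42833193307233003
  ptr a,b 0.6502952059113987 -0.20830768251945764 95 0.6325991052892287 0.6649755309802721
scene 0.004 230 b mean -0.1841573162914234 std 0.015508840744128657 fit [ 0.07   -0.1827]
scene 0.014 90 b mean -0.20572759363414755 std 0.007870841542999522 fit [-0.0002 -0.2062]
  ptr a,b 0.41822181633031397 -0.2049744615166747 45 0.4082232793412436 0.4285590194864697
  ptr a,b 0.650704282089211 -0.20502690530363452 45 0.6355240158028819 0.6640956475963052
roller a,b 0.5289729599999999 -0.19844272000000002 mid a 0.5336072
```

```bash

python3 - <<'E'
from m import *
p=bot.camera("scene"); T=p["world_from_camera"]; im=cv2.imread("pics/scene1.png").astype(int).min(2)
v,u=np.mgrid[:420,:560]; d=np.stack([(u-p["cx"])/p["fx"],(v-p["cy"])/p["fy"],np.ones(u.shape)],-1)@T[:3,:3].T
W=T[:3,3]+d*((.004-T[2,3])/d[...,2])[...,None]
a=W[...,0]*.9848+W[...,1]*.1736; b=-W[...,0]*.1736+W[...,1]*.9848
for lo in np.arange(.45,.61,.02):
    k=(a>lo)&(a<lo+.02)&(b>-.225)&(b<-.195); w=np.clip(im[k]-55.,0,None); print(lo.round(2),k.sum(),im[k].max(),np.average(b[k],weights=w).round(4))
E
```

```text
0.45 49 178 -0.2095
0.47 46 169 -0.2095
0.49 47 166 -0.2093
0.51 45 167 -0.2094
0.53 45 167 -0.209
0.55 46 168 -0.2093
0.57 43 170 -0.2093
0.59 43 180 -0.2093
```

Refit without contamination: line at −0.209 along the mat (both cameras agree), roller at −0.198, so 11 mm are left.

```bash

python3 -m pendant '[0.012,0,0,0,0,0, 0,0,0.012,0,0,0, 0,0,0.006,0,0,0, 0,0,0.0015,0,0,0, 0,0,0,0,0,0]'
python3 -m pendant '[-0.003,0,0,0,0,0, -0.004,0,0,0,0,0, -0.004,0,0,0,0,0, -0.004,0,0,0,0,0, -0.003,0,0,0,0,0]'; python3 -m pendant '[-0.002,0,0,0,0,0, -0.001,0,0,0,0,0, 0,0,0,0,0,0, 0,0,-0.0045,0,0,0, 0,0,-0.015,0,0,0]'
python3 -m pendant '[0,0,-0.04,0,0,0, 0,0,-0.04,0,0,0, 0,0,-0.04,0,0,0, 0.03,0,-0.02,0,0,0, 0.05,0,0,0,0,0]'
python3 -m pendant '[0.05,0,0,0,0,0, 0.05,0,0,0,0,0, 0.05,0,0,0,0,0, 0.05,0,0,0,0,0, 0.05,0,0,0,0,0]'
python3 - <<'E'
from m import *
for n in("scene","top"):
    p=bot.camera(n); print(n); meas(p);save(p,n+"5.png")
    im=p["img"][110:290,200:420][:,:,::-1]; cv2.imwrite(f"pics/c5_{n}.png",cv2.resize(im,None,fx=3,fy=3))
    r=bot.outline_of(p,"roller")
    if r:
        q=pts(p,r[0]["region"]); q=q[q[:,2]>.04]; a=q[:,0]*.9848+q[:,1]*.1736; print("a ext",np.percentile(a,[1,99]))
E
```

```text
clock: 13.95
ee_pos: [0.5578, -0.0988, 0.0541]
eef_rot: [-179.9, 0.1, 99.8]
wrist_force: [-7.9, -2.5, 14.8]
width: 0.697
clock: 14.45
ee_pos: [0.5609, -0.1168, 0.0541]
eef_rot: [-179.9, 0.1, 99.8]
wrist_force: [-6.4, -0.7, 14.7]
width: 0.7
clock: 14.95
ee_pos: [0.5598, -0.1182, 0.0705]
eef_rot: [-179.8, -0.1, 99.8]
wrist_force: [0.2, 0.6, 0.2]
width: 0.703
clock: 15.45
ee_pos: [0.5508, -0.0417, 0.2177]
eef_rot: [179.5, 0.2, 99.6]
wrist_force: [1.0, 1.5, -0.9]
width: 0.701
clock: 15.95
ee_pos: [0.5048, 0.2084, 0.213]
eef_rot: [180.0, -0.0, 99.8]
wrist_force: [1.3, -0.4, 0.4]
width: 0.7
scene
white x 0.43 0.467 35 [ 0.4504 -0.1315  0.0134] fit [-0.1947 -0.1529]
white x 0.467 0.66 77 [ 0.547  -0.0951  0.0243] fit [ 0.2681 -0.0916]
top
roller conf 0.7 y@x -0.11317409878574966 0.5607337954740679 slope 0.17603434372094667 zc 0.02834443958501064 x ext [0.4998 0.6254] [np.float64(0.4971682060953582), np.float64(0.6282158091840291)]
white x 0.43 0.467 69 [ 0.4492 -0.1394  0.0113] fit [ 0.4407 -0.0906]
white x 0.467 0.66 62 [ 0.557  -0.1222  0.008 ] fit [ 0.1005 -0.1218]
white x 0.66 0.7 80 [ 0.6747 -0.0908  0.0113] fit [ 0.5627 -0.1554]
a ext [0.4698 0.5982]
```

View pics/c5_top.png

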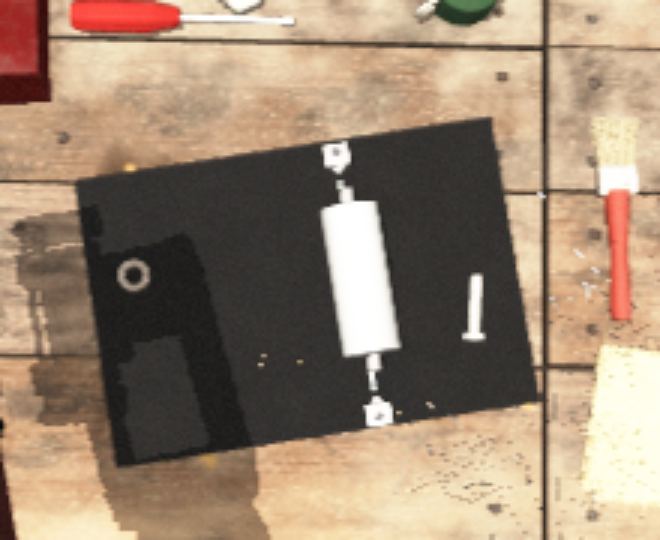

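View pics/c5_scene.png

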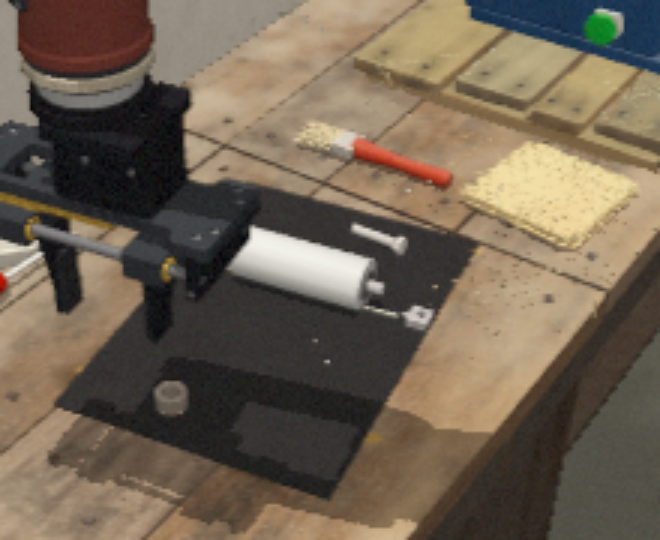

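The top view shows the roller over the line, with line ends and both pointers on its axis at crop (335,155) and (378,412). The measured offset is about 0 mm across the line, roughly 0–4 mm along it and about 0° in angle.

```bash
python3 -m pendant '[0,0,0,0,0,0, 0,0,0,0,0,0, 0,0,0,0,0,0, 0,0,0,0,0,0, 0,0,0,0,0,0]'
python3 - <<'E'
from m import *
p=bot.camera("top"); meas(p)
for t in("bush","bolt","brush","punch"):
    for r in bot.outline_of(p,t)[:1]: print(t,r["conf"],r["xy"])
print(bot.close_job())
E
```

```text
clock: 16.75
ee_pos: [0.5057, 0.206, 0.2126]
eef_rot: [-180.0, -0.0, 99.8]
wrist_force: [-0.7, -0.9, 0.1]
width: 0.701
roller conf 0.64 y@x -0.11316686658216023 0.5608309984226743 slope 0.17739443282517003 zc 0.028628749966047008 x ext [0.4998 0.6256] [np.float64(0.4972122164812276), np.float64(0.6275396914580961)]
white x 0.43 0.467 69 [ 0.4492 -0.1394  0.0113] fit [ 0.4465 -0.0899]
white x 0.467 0.66 69 [ 0.5552 -0.1217  0.0099] fit [ 0.0973 -0.1212]
white x 0.66 0.7 80 [ 0.6746 -0.0905  0.0117] fit [ 0.5429 -0.1528]
bush 0.5 [242.2, 200.0]
bolt 0.51 [357.7, 212.6]
brush 0.65 [405.8, 173.1]
the job is handed in; nothing more can be done
None
```

The roller is at rest on the index line, in line with the two pointers, and the job is handed in; no verdict was reported. I rolled it about 90 mm in six strokes on its top with both fingertips, pressing with 11–20 N, then lifted the arm clear. It finished at about 17 s of the 58 s allowed.

**Last checks, top camera:**
- **Position:** the roller axis is within about 1 mm of the line and its middle within about 4 mm along it. It is within about 1° of parallel.
- **At rest:** two pictures about 0.8 s apart gave the same position. The roller's centre was about 29 mm above the bench, as it should be.
- **Rolling:** I did not measure the turn directly. The distance travelled means about 3.5 rad, well over the 1.3 rad asked for.
- **Fingertips:** the tips stayed at or above about 54 mm whenever they touched the roller, so it was never pushed from low down.

**Checks that failed or disagreed:**
- **First line fit:** my first estimate of the line was up to 5 mm off, because pixels of the roller were mixed in. I refitted it before the last stroke, and the two cameras then agreed within 1 mm.
- **Roller in the last scene picture:** the network did not find the roller there because the gripper covered part of it. The final position therefore rests on the top camera alone.
- **Bystanders:** in the last top picture the network found the bush, bolt and brush in place. It missed the punch, but the arm never came low near it.

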